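# Clear the truffle case and hold its lid for a customer

### The job

Two tasting cups have been left standing on the glass lid of the truffle case: take them off and nest them one after the other, upright, into the third cup on the counter, making one neat stack of three where that cup stands. Only then raise the lid, which has a brass knob near its front edge, to 45 degrees, so that the customer can reach under it while the glass still shields the truffles, and finish while holding it there, because it falls shut by itself. Do not let the lid drop, do not knock a cup over, and leave the other things on the counter where they are.

Things in the scene. Friction and masses are not known exactly. Their poses are not given: they have to be found in the camera images.
- sample_case: truffle display case, wooden tray with a clear glass lid, 178 (x) x 240 (y) x 99 mm to the top of the knob; fixed to the counter; origin at the centre of its underside, its -x side is the front (towards the robot, up to 0.25 rad of yaw). With the lid shut the flat top of the lid lies 78 mm above the origin and reaches from x = -88 to +81 mm and y = -119 to +119 mm. Truffles inside stay there
- lid_angle (a joint): hinge of the glass lid, rad: 0 shut, grows as the front edge rises (45 degrees = 0.785), limit 1.74; the axis runs along the case's y. The lid weighs 0.3 kg and falls shut when let go (about 2 N lifts it at the knob)
- sample_case_lid: the clear glass lid: a 3 mm plate with a 28 mm skirt all round, the skirt's lower edge 47 mm above the case's origin when shut. Its origin and axes coincide with those of the case when shut, and turn with the lid about lid_hinge
- lid_hinge (a point): point on the hinge axis at the rear of the case, at x = +82.5, y = 0, z = 47.5 mm in the case's frame; fixed
- lid_knob (a point): centre of the brass knob on the lid, at x = -58.5, y = 0, z = 89 mm in the case's frame with the lid shut; the knob is round, 17 mm across and 20 mm high above the glass (79 to 99 mm); moves with the lid. The knob may turn between finger pads that close along the case's y
- cup_left: open pale brown paper tapered tasting cup, 60 mm tall, outside diameter 62 mm at the rim and 38 mm at the foot, wall 2.5 mm, inner floor 20 mm above the foot, 20 to 40 g; origin at the centre of its foot, z up out of the mouth; starts on the lid, on its left (+y) half. Nested, a cup's foot rests on the floor of the one below, so it sits 20 mm higher, with about 1 mm of play all round
- cup_right: open pale brown paper tapered tasting cup, 60 mm tall, outside diameter 62 mm at the rim and 38 mm at the foot, wall 2.5 mm, inner floor 20 mm above the foot, 20 to 40 g; origin at the centre of its foot, z up out of the mouth; starts on the lid, on its right (-y) half
- cup_counter: open pale brown paper tapered tasting cup, 60 mm tall, outside diameter 62 mm at the rim and 38 mm at the foot, wall 2.5 mm, inner floor 20 mm above the foot, 20 to 40 g; origin at the centre of its foot, z up out of the mouth; starts on the counter to the left or the right of the case; the stack is made here
- cup_lids: stack of black cup lids, 86 mm across, 49 mm high, on the counter on the other side of the case from the counter cup; origin at the centre of its underside; not to be moved
- milk_jug: steel milk jug with a handle, 72 x 107 x 97 mm, standing at the right; origin at the middle of its underside; not to be moved
- red_bar: dark red chocolate bar lying flat, 158 x 78 x 10 mm, at the right; origin at the centre of its underside; not to be moved
- lilac_box: lilac and white patterned chocolate box, 55 x 92 x 83 mm, standing at the left rear; origin at the centre of its underside; not to be moved
- gift_sleeve: slim dark gift box standing on its long edge, 22 x 155 x 95 mm, behind the case to the right; origin at the centre of its underside; not to be moved
Not all that is in view belongs to the job. Leave any blue or purple look-alike of the cup_counter alone.

How it is judged:
By the outcome, as a careful person would: the job done as asked, in the order asked, and still so for the second after the job is handed in, while the arm keeps its last pose, push and grip.
It also fails if it takes over 61 s, if anything falls off the work surface, if the arm or the gripper's body presses on something with over 40 N, if the wrist force passes 120 N, or if a joint passes its speed limit or range.

### The arm

A 6-joint arm with a two-finger parallel gripper is mounted at the origin on a cart in front of the work surface, level with it; the furniture and walls round the work are solid. World frame = base frame: x ahead of the robot, y to its left, z up, the work surface at z = 0. Lengths are in mm, angles in rad, forces in N, time in s.
With the tool pointing down it reaches from about 350 to 975 mm from the base axis. Payload 7.1 kg.
Tool frame: the origin (TCP) lies midway between the tips of the shut fingers; the grasp point (between the pads) lies 19 mm behind it (ctrl.grasp_offset is the distance from the TCP to the grasp point, in mm); z points along the fingers, y is the line along which they close (so a half turn about z gives the same grasp; the last joint's range is limited). The gripper opens to 88 mm and grips with 3 to 60 N. Pads are 20 mm wide; open, the fingers measure 115 mm over their backs; the gripper's body (75 mm by 178 mm) begins 61 mm behind the grasp point.
Start: joints at [1.125, 0.423, 1.63, -0, 1.089, -0.019], TCP at [258.693, 568.931, 222.675] pointing down, gripper open.
Joint ranges: [-3, 3], [-0.9, 2.11], [0.09, 2.58], [-1.31, 4.45], [0.11, 2.69], [-2.54, 2.54]. Speed limits (rad/s): [2.39, 2.39, 3.01, 3.14, 3.14, 3.14].

### API

Orientations are given as a rotation vector (axis times angle).
In Python, from workcell import ctrl gives the robot as it stands. The module is installed in compiled form; this text tells all that it offers.
- The arm moves only by the tool servo_tool, never from a script. Its argument "rows" is a list of rows, each a list of 7 numbers: the turn, a rotation vector about the tool's x, y, z as a fraction of full scale, then the shift along the tool's x, y, z as a fraction of full scale, then the finger opening in mm, from 0 to 87.8. A call has 1 to 10 rows; each row is the pose to reach, as a shift and turn from the pose commanded when the call began, along the tool's axes at that moment; what a row does not reach only later rows make up. Full scale, the value 1, is 20 cm for a shift and 1.5 rad for a turn. A row lasts 1/8 s, in which the tool goes at most 62.5 mm and 10.7 degrees, less where a joint would pass 70% of its speed; a pose out of reach is approached as far as the arm can. A call with a number of a shift or a turn outside -1 to 1 is refused whole. A call with a gripper value outside its range is refused whole. The fingers move at their own pace and stop on an object; the grip force is fixed at half the most. Time passes only in rows, so rows that repeat a pose let the fingers close. It gives the time, the measured TCP pose, the force, the opening and the grip force at its end, in the units of the state.
- ctrl.get_obs(): the state, without advancing time (a new reading comes with each control period).
- ctrl.get_image(name): name is "side" or "top" or "wrist"; returns (picture, depth): 420x560x3 uint8, red, green, blue; 420x560 float32, mm along the optical axis (not along the pixel's ray), 0 where there is no reading.
- ctrl.camera_info(name): a dict with "intrinsics" (3x3 intrinsics, pixels), "R" (3x3) and "t" (3): a world point X has camera coordinates R X + t. Camera axes: x right, y down, z forward; pixel columns grow to the right and rows downward; lengths in mm; the calibration is good to about 2 mm. A picture is of the moment at which its call begins: read the wrist's pose just before it. camera_info takes no time and is no camera call; for the wrist camera it gives the pose at the moment of the call.
- ctrl.close_job(): hands the job in; it is judged then, once.
The state is a dict: "t": time; "qpos": joint angles; "qvel": joint speeds; "joint_torque": joint torques, N m; "ee_pos": TCP position; "orientation": TCP orientation; "ft_force": force on the tool from outside, world axes, zero at the start; "moment": the same for the moment, N m; "width": finger opening in mm; "grasp_force": force on a finger pad.
Only numpy, scipy, OpenCV 4.12 (cv2) and the standard library are available. Lean on these libraries where they do the work, as an engineer would, in place of code of your own. Each camera call takes 0.05 s, during which the arm holds its last target. There are 200 camera calls.

## Working session

There is one attempt and no reset: what is moved stays moved. The work goes in short steps, Python scripts to look and compute and a tool call to move; the robot and the scene stay as the last step left them, time stands still between calls to the robot, and variables do not carry over. Pictures are saved under pics/ and viewed, at most 10 in all, crops included, and the job is handed in when it is done.

Besides the shell and the picture viewer there is one more tool, called after "Emit:" by a JSON object that holds its "api" and its "payload", one argument or row to a line. servo_tool: Moves the arm, as the interface text tells. Its arguments: {"type":"object","properties":{"rows":{"type":"array","items":{"type":"array","items":{"type":"number"}}}},"required":["rows"]}

```bash
mkdir -p pics; cat > h.py <<'E'
import numpy as np,cv2
from scipy.spatial.transform import Rotation as Ro
from workcell import ctrl
def look(n,f=None):
    ci=ctrl.camera_info(n); im,d=ctrl.get_image(n)
    if f: cv2.imwrite('pics/'+f,im[:,:,::-1])
    return im,d,ci
def ray(ci,u,v,z):
    K,R,t=[np.array(ci[k],float) for k in('intrinsics','R','t')]
    c=-R.T@t; r=R.T@np.linalg.inv(K)@np.array([u,v,1.]); return c+r*(z-c[2])/r[2]
def cloud(d,ci):
    K,R,t=[np.array(ci[k],float) for k in('intrinsics','R','t')]
    v,u=np.indices(d.shape); P=np.stack([(u-K[0,2])*d/K[0,0],(v-K[1,2])*d/K[1,1],d],-1)
    return (P-t)@R
def pix(ci,X):
    K,R,t=[np.array(ci[k],float) for k in('intrinsics','R','t')]
    p=K@(R@np.array(X,float)+t); return p[:2]/p[2]
E
python3 - <<'E'
from h import *
for n in('top','side'):
    im,d,ci=look(n,n+'0.png'); c=-np.array(ci['R']).T@np.array(ci['t']); print(n,c.round(),np.array(ci['R']).round(2).tolist())
    np.savez(n+'0.npz',im=im,d=d)
o=ctrl.get_obs(); print(o['t'],o['ee_pos'],Ro.from_rotvec(o['orientation']).as_matrix().round(3).tolist(),ctrl.grasp_offset)
E
```

```text
top [ 352. -166. 2315.] [[-0.02, -1.0, 0.01], [-0.99, 0.02, -0.12], [0.12, -0.01, -0.99]]
side [   91. -1302.   591.] [[0.91, -0.42, 0.0], [-0.16, -0.34, -0.93], [0.39, 0.84, -0.37]]
0.1 [258.48901256 568.4871528  221.97369027] [[-0.91, 0.414, -0.001], [0.414, 0.91, -0.001], [0.0, -0.001, -1.0]] 18.700000000000003
```

View pics/top0.png

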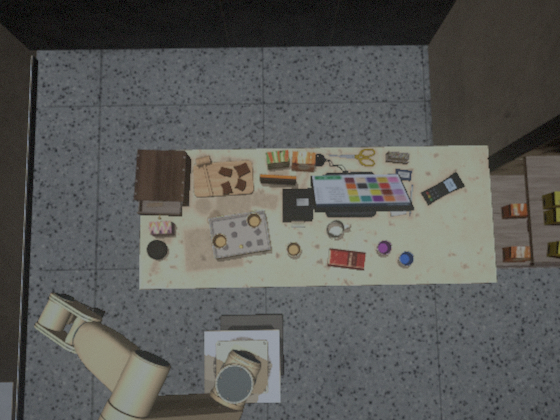

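View pics/side0.png

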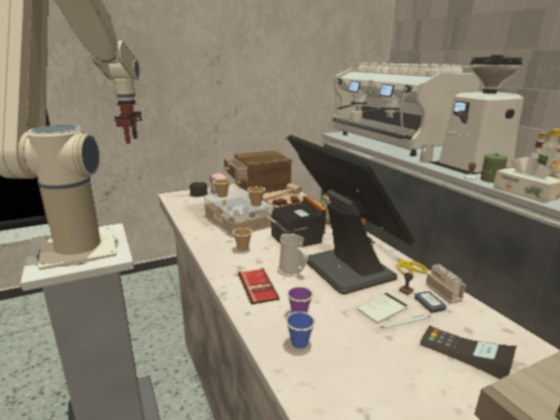

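Top picture: case at about (241,236). The candidates for cups are the brown ones on the lid at (221,241) and (254,220), the brown one on the counter at (293,249), the purple one at (384,247) and the blue one at (406,258). I choose the three brown ones. The black cup lids are at (157,250) and the jug at (336,229). I'll check this in a crop and measure.

```bash
python3 - <<'E'
from h import *
D=np.load('top0.npz'); im,d=D['im'],D['d']; ci=ctrl.camera_info('top')
cv2.imwrite('pics/crop0.png',cv2.resize(im[190:275,140:420,::-1],None,fx=2.8,fy=2.8,interpolation=cv2.INTER_CUBIC))
P=cloud(d,ci)
for n,(u,v),z in(('L',(221,241),138),('R',(254,220),138),('C',(293,249),60)):
    w=P[v-12:v+12,u-12:u+12].reshape(-1,3); s=w[w[:,2]>z-12]; print(n,ray(ci,u,v,z).round(),len(s),s.mean(0).round(),s[:,2].max().round())
for n,(u,v),z in (('cnr',(211,220),78),('cnr',(263,212),78),('cnr',(271,252),78),('cnr',(216,259),78),('lids',(157,250),49),('jug',(336,229),97),('reg',(297,205),80)): print(n,ray(ci,u,v,z).round())
E
```

```text
L [519.  71. 138.] 60 [520.  83. 139.] 152.0
R [603. -65. 138.] 62 [606. -60. 136.] 150.0
C [ 486. -224.   60.] 60 [ 478. -221.  209.] 2315.0
cnr [613. 119.  78.]
cnr [ 643. -100.   78.]
cnr [ 474. -131.   78.]
cnr [449.  99.  78.]
lids [492. 351.  49.]
jug [ 564. -404.   97.]
reg [ 670. -244.   80.]
```

View pics/crop0.png

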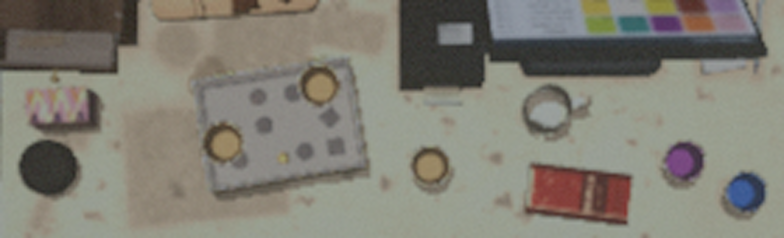

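The crop confirms the choice: brown cups at (222,143) and (319,86) on the lid and (430,165) on the counter. The brass knob is at (283,157), and the purple and blue cups are at (683,160) and (745,192). Moving over the case.

Emit:
{"api": "servo_tool", "payload": {
  "rows": [
    [0,0,-0.36,-0.755,-0.755,-0.2,87],
    [0,0,-0.36,-0.755,-0.755,-0.2,87],
    [0,0,-0.36,-0.755,-0.755,-0.2,87],
    [0,0,-0.36,-0.755,-0.755,-0.2,87]
  ]
}}

```text
t: 0.6
ee_pos: [334.0, 366.4, 263.0]
orientation: [0.178, -3.136, 0.001]
ft_force: [0.9, 0.1, -0.1]
width: 86.9
grasp_force: 0.0
```

Emit:
{"api": "servo_tool", "payload": {
  "rows": [
    [0,0,0,-0.16,-0.92,-0.17,87],
    [0,0,0,-0.16,-0.92,-0.17,87],
    [0,0,0,-0.16,-0.92,-0.17,87],
    [0,0,0,-0.16,-0.92,-0.17,87]
  ]
}}

```text
t: 1.1
ee_pos: [387.1, 186.7, 297.3]
orientation: [-0.169, 3.136, -0.0]
ft_force: [0.4, 0.3, -0.8]
width: 86.9
grasp_force: 0.0
```

Emit:
{"api": "servo_tool", "payload": {
  "rows": [
    [0,0,0,-0.16,-0.92,-0.17,87],
    [0,0,0,-0.16,-0.92,-0.17,87],
    [0,0,0,-0.16,-0.92,-0.17,87],
    [0,0,0,-0.16,-0.92,-0.17,87],
    [0,0,0,-0.16,-0.92,-0.17,87]
  ]
}}

```text
t: 1.72
ee_pos: [438.4, 11.3, 330.1]
orientation: [0.177, -3.135, -0.001]
ft_force: [-0.4, 0.6, -0.9]
width: 87.2
grasp_force: 0.0
```

```bash
python3 - <<'E'
from h import *
o=ctrl.get_obs(); print(o['t'],o['ee_pos'],o['qpos'].__class__,np.round(o['qpos'],3),Ro.from_rotvec(o['orientation']).as_matrix().round(3).tolist())
im,d,ci=look('wrist','w1.png'); np.savez('w1.npz',im=im,d=d); print(np.array(ci['R']).round(3).tolist(), (-np.array(ci['R']).T@np.array(ci['t'])).round())
E
```

```text
1.725 [438.44989302  11.31000121 330.0706201 ] <class 'numpy.ndarray'> [-2.000e-03  1.400e-02  1.899e+00  1.000e-03  1.230e+00 -1.686e+00] [[-0.994, -0.113, -0.001], [-0.113, 0.994, 0.001], [0.001, 0.001, -1.0]]
[[-0.114, 0.994, -0.001], [0.953, 0.109, 0.282], [0.28, 0.032, -0.96]] [362.   1. 492.]
```

View pics/w1.png

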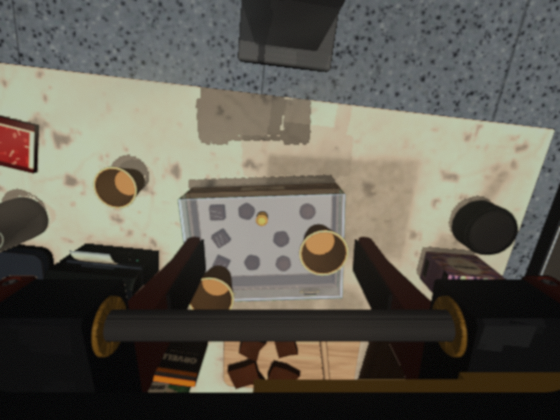

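The wrist view shows the whole case. The knob is at (262,219), the left cup at (325,250), the right cup at (213,293, partly behind the gripper bar) and the counter cup at (116,187). I'll measure the rims from the depth.

```bash
cat >> h.py <<'E'
from scipy.optimize import least_squares
def rim(P,c,z,tol=7,r=31,box=50):
    m=(abs(P[...,2]-z)<tol)&(np.hypot(P[...,0]-c[0],P[...,1]-c[1])<box)
    q=P[m]; s=least_squares(lambda p:np.hypot(q[:,0]-p[0],q[:,1]-p[1])-(r-1.5),c[:2],loss='soft_l1').x
    e=np.hypot(q[:,0]-s[0],q[:,1]-s[1]); return s.round(1),len(q),np.median(e).round(1),np.median(q[:,2]).round(1)
E
python3 - <<'E'
from h import *
D=np.load('w1.npz'); im,d=D['im'],D['d']; ci=ctrl.camera_info('wrist'); P=cloud(d,ci)
for n,(u,v),z in(('L',(323,243),138),('R',(213,287),138),('C',(116,187),60)):
    g=ray(ci,u,v,z); print(n,g.round(),rim(P,g,z))
print('knob',ray(ci,262,219,95).round(1), 'depth z', P[219,262].round(1))
hsv=cv2.cvtColor(im,cv2.COLOR_RGB2HSV); w=hsv[205:232,250:275]; m=(w[...,1]>120)&(w[...,2]>100); v,u=np.nonzero(m); print('knobpx',u.mean()+250,v.mean()+205,m.sum(), ray(ci,u.mean()+250,v.mean()+205,94).round(1))
for u,v in((181,198),(344,193),(341,296)): print(ray(ci,u,v,78).round(1))
E
```

```text
L [508.  75. 138.] (array([520.4,  76.2]), 541, np.float64(29.2), np.float64(137.4))
R [587. -60. 138.] (array([603.3, -63.7]), 222, np.float64(29.1), np.float64(137.6))
C [ 487. -224.   60.] (array([ 487.8, -226.2]), 471, np.float64(29.2), np.float64(59.3))
knob [499.6  -6.2  95. ] depth z [498.4  -6.2  98.4]
knobpx 261.6019417475728 218.68932038834953 103 [499.6  -6.8  94. ]
[ 487.5 -123.7   78. ]
[453.6 104.4  78. ]
[617.8 128.9  78. ]
```

Emit:
{"api": "servo_tool", "payload": {
  "rows": [
    [0,0,-0.023,-0.444,0.277,0.2,87],
    [0,0,-0.023,-0.444,0.277,0.5,87],
    [0,0,-0.023,-0.444,0.277,0.6,87],
    [0,0,-0.023,-0.444,0.277,0.6,87]
  ]
}}

```text
t: 2.28
ee_pos: [518.0, 77.8, 207.2]
orientation: [0.237, -3.124, 0.0]
ft_force: [-0.4, -1.2, 1.5]
width: 87.0
grasp_force: 0.0
```

```bash
cat >> h.py <<'E'
def to(X):
    o=ctrl.get_obs(); R=Ro.from_rotvec(o['orientation']).as_matrix(); print(o['t'],o['ee_pos'].round(1),o['width'].round(1)); 
    for x in X: print(x,'frac',(R.T@(np.array(x)-o['ee_pos'])/200).round(4))
    return R
E
python3 - <<'E'
from h import *
R=to([(520.4,76.2,121)]); print(R.round(3).tolist())
im,d,ci=look('wrist'); P=cloud(d,ci); print(rim(P,(520,76),138),rim(P,(488,-226),60))
E
```

```text
Traceback (most recent call last):
  File "h.py", line 24, in to
    o=ctrl.get_obs(); R=Ro.from_rotvec(o['orientation']).as_matrix(); print(o['t'],o['ee_pos'].round(1),o['width'].round(1));
                                                                                                        ^^^^^^^^^^^^^^^^
AttributeError: 'float' object has no attribute 'round'
```

```bash
sed -i "s/o\['width'\].round(1)/round(o['width'],1)/" h.py
python3 - <<'E'
from h import *
R=to([(520.4,76.2,121)]); print(R.round(3).tolist())
im,d,ci=look('wrist'); P=cloud(d,ci); print(rim(P,(520,76),138),rim(P,(488,-226),60))
E
```

```text
2.275 [518.   77.8 207.2] 87.0
(520.4, 76.2, 121) frac [-0.014  -0.0101  0.4311]
[[-0.988, -0.151, -0.008], [-0.151, 0.989, -0.001], [0.008, 0.0, -1.0]]
(array([520.9,  76.1]), 1408, np.float64(29.1), np.float64(137.6)) (array([ 488.4, -226.7]), 317, np.float64(29.5), np.float64(59.4))
```

Emit:
{"api": "servo_tool", "payload": {
  "rows": [
    [0,0,0,-0.003,0,0.25,87],
    [0,0,0,-0.003,0,0.44,87],
    [0,0,0,-0.003,0,0.44,87],
    [0,0,0,-0.003,0,0.44,40],
    [0,0,0,-0.003,0,0.44,40],
    [0,0,0,-0.003,0,0.44,40],
    [0,0,0,-0.003,0,0.44,40],
    [0,0,0,-0.003,0,0.44,40]
  ]
}}

```text
t: 3.32
ee_pos: [522.6, 76.0, 124.1]
orientation: [-0.231, 3.13, 0.001]
ft_force: [-0.7, 0.6, 7.9]
width: 59.8
grasp_force: 30.0
```

Emit:
{"api": "servo_tool", "payload": {
  "rows": [
    [0,0,0,0,0,-0.1,40],
    [0,0,0,0,0,-0.25,40],
    [0,0,0,0,0,-0.4,40],
    [0,0,0,0,0,-0.4,40],
    [0,0,0,0,0,-0.4,40]
  ]
}}

```text
t: 3.95
ee_pos: [520.9, 75.6, 202.2]
orientation: [0.232, -3.132, 0.0]
ft_force: [-0.2, -0.6, 0.4]
width: 60.3
grasp_force: 30.0
```

```bash
python3 - <<'E'
from h import *
R=to([(488.1,-226.5,200)]); print(R.round(3).tolist(),ctrl.get_obs()['grasp_force'])
im,d,ci=look('wrist','w2.png'); P=cloud(d,ci); np.savez('w2.npz',im=im,d=d)
z=ctrl.get_obs()['ee_pos'][2]+17
print(rim(P,(520,76),z,8),rim(P,(603,-64),138))
E
```

```text
3.95 [520.9  75.6 202.2] 60.3
(488.1, -226.5, 200) frac [ 0.3845 -1.4701  0.0113]
[[-0.989, -0.147, -0.001], [-0.147, 0.989, -0.0], [0.001, 0.0, -1.0]] 29.999904510218585
(array([519.3,  73.5]), 3455, np.float64(29.5), np.float64(216.2)) (array([604.1, -63.7]), 640, np.float64(29.3), np.float64(137.8))
```

View pics/w2.png

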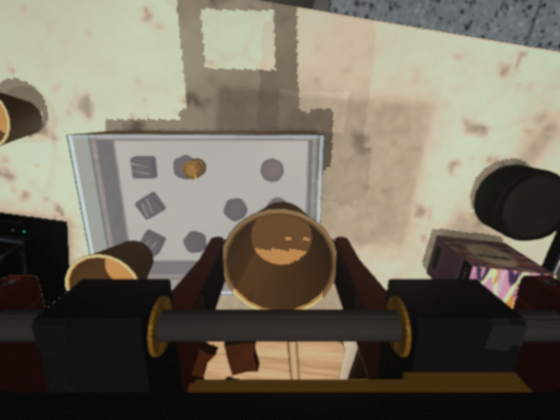

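Cup held upright at (280,265). The rim is level and the remaining cup and knob are undisturbed. Moving on to the counter cup.

Emit:
{"api": "servo_tool", "payload": {
  "rows": [
    [0,0,0,0.05,-0.2,0,40],
    [0,0,0,0.13,-0.5,0,40],
    [0,0,0,0.19,-0.735,0,40],
    [0,0,0,0.19,-0.735,0,40]
  ]
}}

```text
t: 4.5
ee_pos: [504.3, -77.8, 201.5]
orientation: [0.225, -3.131, -0.0]
ft_force: [-0.1, -0.1, -0.0]
width: 60.1
grasp_force: 30.0
```

Emit:
{"api": "servo_tool", "payload": {
  "rows": [
    [0,0,0,0.05,-0.2,0,40],
    [0,0,0,0.13,-0.5,0.1,40],
    [0,0,0,0.194,-0.735,0.2,40],
    [0,0,0,0.194,-0.735,0.25,40],
    [0,0,0,0.194,-0.735,0.25,40],
    [0,0,0,0.194,-0.735,0.25,40]
  ]
}}

```text
t: 5.25
ee_pos: [489.1, -225.0, 152.8]
orientation: [0.234, -3.133, -0.001]
ft_force: [-0.9, -0.8, 0.1]
width: 60.3
grasp_force: 30.0
```

```bash
python3 - <<'E'
from h import *
R=to([(488.1,-226.5,120)])
im,d,ci=look('wrist','w3.png'); P=cloud(d,ci); np.savez('w3.npz',im=im,d=d)
e=ctrl.get_obs()['ee_pos']; Q=(P-e)@R; m=(abs(Q[...,2]+14)<4)&(np.hypot(Q[...,0],Q[...,1])<36)&(abs(Q[...,1])<27)
q=Q[m]; s=least_squares(lambda p:np.hypot(q[:,0]-p[0],q[:,1]-p[1])-29.5,[0,0],loss='soft_l1').x
print('cup in tool',s.round(1),len(q),'front x max',np.percentile(q[:,0],[0,1,99,100]).round(1), [np.median(q[q[:,0]>25][:,2]),np.median(q[q[:,0]<-25][:,2])])
print(rim(P,(488,-226.5),60,5))
E
```

```text
5.25 [ 489.1 -225.   152.8] 60.3
(488.1, -226.5, 120) frac [ 0.0059 -0.007   0.164 ]
cup in tool [ 1.7 -2. ] 1910 front x max [-28.5 -27.4  31.9  32.5] [np.float64(-14.135366199117211), np.float64(-12.458587457881965)]
(array([ 487.5, -227.6]), 585, np.float64(29.5), np.float64(59.5))
```

View pics/w3.png

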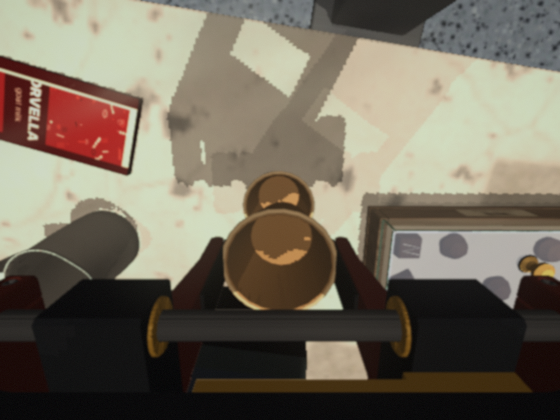

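The held cup at (279,265) lines up in the picture with the counter cup at (279,195), and the measured offset is under 1 mm. Lowering.

Emit:
{"api": "servo_tool", "payload": {
  "rows": [
    [0,0,0,0.001,-0.003,0.15,40],
    [0,0,0,0.001,-0.003,0.25,40],
    [0,0,0,0.001,-0.003,0.32,40],
    [0,0,0,0.001,-0.003,0.37,40],
    [0,0,0,0.001,-0.003,0.4,40],
    [0,0,0,0.001,-0.003,0.4,40]
  ]
}}

```text
t: 6.05
ee_pos: [488.6, -227.0, 72.6]
orientation: [0.232, -3.133, -0.0]
ft_force: [-0.7, 0.3, -0.1]
width: 60.3
grasp_force: 30.0
```

Emit:
{"api": "servo_tool", "payload": {
  "rows": [
    [0,0,0,0,0,0.015,40],
    [0,0,0,0,0,0.025,40],
    [0,0,0,0,0,0.03,40],
    [0,0,0,0,0,0.03,40]
  ]
}}

```text
t: 6.55
ee_pos: [488.5, -227.0, 66.7]
orientation: [0.232, -3.133, -0.0]
ft_force: [0.4, -0.5, -0.2]
width: 60.2
grasp_force: 30.0
```

Emit:
{"api": "servo_tool", "payload": {
  "rows": [
    [0,0,0,0,0,0.004,40],
    [0,0,0,0,0,0.004,40],
    [0,0,0,0,0,0.004,66],
    [0,0,0,0,0,0.004,87],
    [0,0,0,0,0,0.004,87],
    [0,0,0,0,0,-0.1,87],
    [0,0,0,0,0,-0.3,87],
    [0,0,0,0,0,-0.6,87],
    [0,0,0,0,0,-0.7,87],
    [0,0,0,0,0,-0.7,87]
  ]
}}

```text
t: 7.8
ee_pos: [489.5, -227.5, 208.4]
orientation: [-0.232, 3.13, -0.003]
ft_force: [-0.4, 0.4, 0.6]
width: 86.8
grasp_force: 0.0
```

```bash
python3 - <<'E'
from h import *
R=to([(603.7,-63.7,210)])
im,d,ci=look('wrist','w4.png'); P=cloud(d,ci)
print(rim(P,(488,-226.5),80,4),rim(P,(488,-226.5),60,4),rim(P,(604,-64),138))
E
```

```text
7.8 [ 489.5 -227.5  208.4] 86.8
(603.7, -63.7, 210) frac [-0.6852  0.7259 -0.0076]
(array([ 487.6, -227.6]), 786, np.float64(29.5), np.float64(79.7)) (array([ 483.9, -228. ]), 433, np.float64(27.1), np.float64(59.9)) (array([604., -64.]), 0, np.float64(nan), np.float64(nan))
  return _methods._mean(a, axis=axis, dtype=dtype,
  ret = ret.dtype.type(ret / rcount)
```

View pics/w4.png

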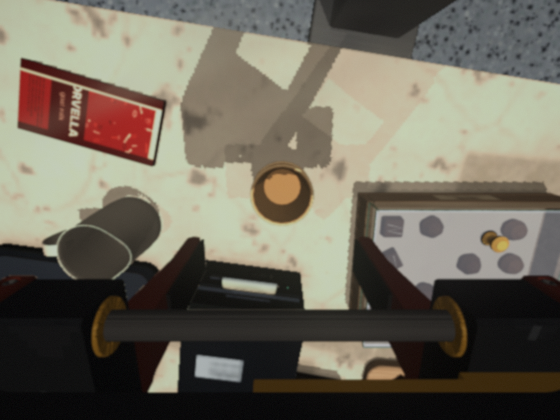

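The counter cup now holds a nested cup at (282,193), with its rim level at z about 80. Going to the right cup.

Emit:
{"api": "servo_tool", "payload": {
  "rows": [
    [0,0,0,-0.2,0.22,-0.03,87],
    [0,0,0,-0.4,0.42,-0.05,87],
    [0,0,0,-0.6,0.63,-0.05,87],
    [0,0,0,-0.685,0.726,-0.05,87],
    [0,0,0,-0.685,0.726,-0.05,87],
    [0,0,0,-0.685,0.726,-0.05,87]
  ]
}}

```text
t: 8.6
ee_pos: [601.5, -63.7, 215.1]
orientation: [0.232, -3.13, -0.0]
ft_force: [-0.5, -0.2, -0.1]
width: 87.1
grasp_force: 0.0
```

```bash
python3 - <<'E'
from h import *
im,d,ci=look('wrist'); P=cloud(d,ci); r=rim(P,(604,-64),138); print(r)
to([(*r[0],124)])
E
```

```text
(array([603.6, -64.9]), 1334, np.float64(29.1), np.float64(137.7))
8.65 [601.6 -64.  215.5] 87.1
(np.float64(603.6), np.float64(-64.9), 124) frac [-0.0104 -0.006   0.4577]
```

Emit:
{"api": "servo_tool", "payload": {
  "rows": [
    [0,0,0,-0.008,-0.003,0.2,87],
    [0,0,0,-0.008,-0.003,0.4,87],
    [0,0,0,-0.008,-0.003,0.455,87],
    [0,0,0,-0.008,-0.003,0.455,87],
    [0,0,0,-0.008,-0.003,0.455,40],
    [0,0,0,-0.008,-0.003,0.455,40],
    [0,0,0,-0.008,-0.003,0.455,40],
    [0,0,0,-0.008,-0.003,0.455,40],
    [0,0,0,-0.008,-0.003,0.455,40]
  ]
}}

```text
t: 9.78
ee_pos: [605.0, -63.5, 126.5]
orientation: [-0.232, 3.132, -0.0]
ft_force: [-0.9, 1.0, 5.8]
width: 59.3
grasp_force: 30.0
```

Emit:
{"api": "servo_tool", "payload": {
  "rows": [
    [0,0,0,0,0,-0.1,40],
    [0,0,0,0,0,-0.25,40],
    [0,0,0,0,0,-0.4,40],
    [0,0,0,0,0,-0.4,40],
    [0,0,0,0,0,-0.4,40]
  ]
}}

```text
t: 10.4
ee_pos: [603.8, -63.5, 205.4]
orientation: [0.232, -3.132, -0.0]
ft_force: [0.9, -0.2, -0.7]
width: 58.8
grasp_force: 30.0
```

```bash
python3 - <<'E'
from h import *
to([(488.5,-227,200)])
E
```

```text
10.4 [603.8 -63.5 205.4] 58.8
(488.5, -227, 200) frac [ 0.6907 -0.7235  0.0273]
```

Emit:
{"api": "servo_tool", "payload": {
  "rows": [
    [0,0,0,0.12,-0.13,0,40],
    [0,0,0,0.3,-0.32,0,40],
    [0,0,0,0.5,-0.53,0,40],
    [0,0,0,0.691,-0.724,0.1,40],
    [0,0,0,0.691,-0.724,0.15,40],
    [0,0,0,0.691,-0.724,0.15,40],
    [0,0,0,0.691,-0.724,0.15,40]
  ]
}}

```text
t: 11.28
ee_pos: [489.8, -226.3, 175.6]
orientation: [0.234, -3.133, -0.0]
ft_force: [-0.5, 1.1, 0.6]
width: 59.4
grasp_force: 30.0
```

```bash
python3 - <<'E'
from h import *
R=to([(488.5,-227,95)])
im,d,ci=look('wrist','w5.png'); P=cloud(d,ci)
e=ctrl.get_obs()['ee_pos']; Q=(P-e)@R
for h in(-14,-11):
    m=(abs(Q[...,2]-h)<4)&(np.hypot(Q[...,0],Q[...,1])<36)&(abs(Q[...,1])<27)
    q=Q[m]; s=least_squares(lambda p:np.hypot(q[:,0]-p[0],q[:,1]-p[1])-29.5,[0,0],loss='soft_l1').x
    print('cup in tool',s.round(1),len(q),np.percentile(q[:,0],[0,1,99,100]).round(1),[np.median(q[q[:,0]>25][:,2]),np.median(q[q[:,0]<-25][:,2])],'world',(e+R@[s[0],s[1],h]).round(1))
print(rim(P,(488,-227.),80,4))
E
```

```text
11.275 [ 489.8 -226.3  175.6] 59.4
(488.5, -227, 95) frac [ 0.0067 -0.0025  0.4031]
cup in tool [ 1.3 -1.9] 1539 [-29.  -28.4  31.9  32.4] [np.float64(-11.552411732075452), np.float64(-11.31856019024714)] world [ 488.9 -228.3  189.9]
cup in tool [ 1.7 -2. ] 2040 [-29.  -28.3  31.8  32.4] [np.float64(-11.532732972944533), np.float64(-10.746789954956174)] world [ 488.6 -228.6  186.9]
(array([ 487.5, -227.5]), 564, np.float64(29.5), np.float64(79.7))
```

View pics/w5.png

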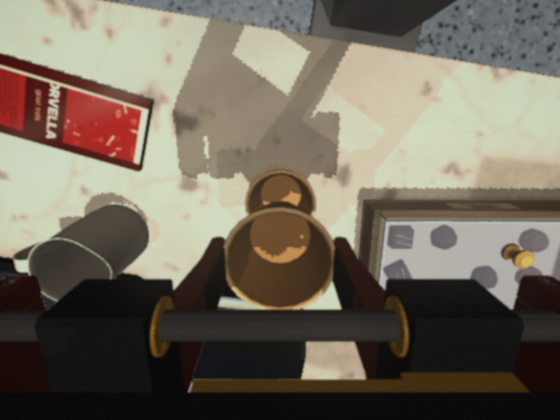

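Held cup at (279,258), the stack behind it at (281,198); aligned to about 1 mm. Lowering.

Emit:
{"api": "servo_tool", "payload": {
  "rows": [
    [0,0,0,0.005,0,0.15,40],
    [0,0,0,0.005,0.001,0.25,40],
    [0,0,0,0.005,0.001,0.32,40],
    [0,0,0,0.005,0.001,0.37,40],
    [0,0,0,0.005,0.001,0.4,40],
    [0,0,0,0.005,0.001,0.4,40]
  ]
}}

```text
t: 12.08
ee_pos: [488.0, -227.1, 95.6]
orientation: [0.232, -3.133, -0.0]
ft_force: [-0.0, -0.5, -0.8]
width: 58.8
grasp_force: 30.0
```

Emit:
{"api": "servo_tool", "payload": {
  "rows": [
    [0,0,0,0,0,0.015,40],
    [0,0,0,0,0,0.025,40],
    [0,0,0,0,0,0.03,40],
    [0,0,0,0,0,0.03,40]
  ]
}}

```text
t: 12.58
ee_pos: [488.0, -227.1, 89.7]
orientation: [-0.232, 3.133, -0.0]
ft_force: [0.5, 0.1, -0.5]
width: 58.8
grasp_force: 30.0
```

Emit:
{"api": "servo_tool", "payload": {
  "rows": [
    [0,0,0,0,0,0.004,40],
    [0,0,0,0,0,0.004,40],
    [0,0,0,0,0,0.004,66],
    [0,0,0,0,0,0.004,87],
    [0,0,0,0,0,0.004,87],
    [0,0,0,0,0,-0.1,87],
    [0,0,0,0,0,-0.3,87],
    [0,0,0,0,0,-0.6,87],
    [0,0,0,0,0,-0.6,87],
    [0,0,0,0,0,-0.6,87]
  ]
}}

```text
t: 13.82
ee_pos: [487.7, -226.9, 209.5]
orientation: [-0.232, 3.133, -0.0]
ft_force: [-0.5, 0.4, 0.1]
width: 87.3
grasp_force: 0.0
```

```bash
python3 - <<'E'
from h import *
im,d,ci=look('wrist'); P=cloud(d,ci)
print(rim(P,(488,-227.),100,4),rim(P,(488,-227.),80,3))
to([(500,-7,200)])
E
```

```text
(array([ 487.5, -227.7]), 881, np.float64(29.5), np.float64(99.5)) (array([ 484.9, -228.1]), 421, np.float64(26.9), np.float64(79.9))
13.875 [ 487.2 -226.7  208.7] 87.0
(500, -7, 200) frac [-0.225   1.0771  0.0442]
```

The stack of three is complete (rim at z 99.5, centred). Now over the knob.

Emit:
{"api": "servo_tool", "payload": {
  "rows": [
    [0,0,0,-0.05,0.25,0,60],
    [0,0,0,-0.1,0.5,0,50],
    [0,0,0,-0.15,0.75,0,50],
    [0,0,0,-0.2,0.98,0.1,50],
    [0,0,0,-0.2,0.98,0.2,50],
    [0,0,0,-0.2,0.98,0.2,50]
  ]
}}

```text
t: 14.62
ee_pos: [496.6, -26.6, 167.1]
orientation: [0.233, -3.127, -0.001]
ft_force: [-0.1, 0.7, 0.4]
width: 50.0
grasp_force: 0.0
```

```bash
python3 - <<'E'
from h import *
R=to([(500,-7,85)])
im,d,ci=look('wrist','w6.png'); P=cloud(d,ci); np.savez('w6.npz',im=im,d=d)
print('pred px',pix(ci,(499,-7,99)).round())
m=(abs(P[...,2]-97)<4)&(np.hypot(P[...,0]-499,P[...,1]+7)<25); q=P[m]; print(len(q), q.mean(0).round(1), q.min(0).round(1),q.max(0).round(1))
print('tool',R.round(3).tolist(), ctrl.get_obs()['qpos'].round(3))
E
```

```text
14.625 [496.6 -26.6 167.1] 50.0
(500, -7, 85) frac [-0.0339  0.0939  0.4104]
pred px [304. 224.]
325 [500.2  -8.4  97.4] [492.3 -16.4  93.3] [5.095e+02 2.000e-01 9.980e+01]
tool [[-0.989, -0.148, -0.006], [-0.148, 0.989, 0.0], [0.006, 0.001, -1.0]] [-0.078  0.318  1.946 -0.     0.881 -1.797]
```

View pics/w6.png

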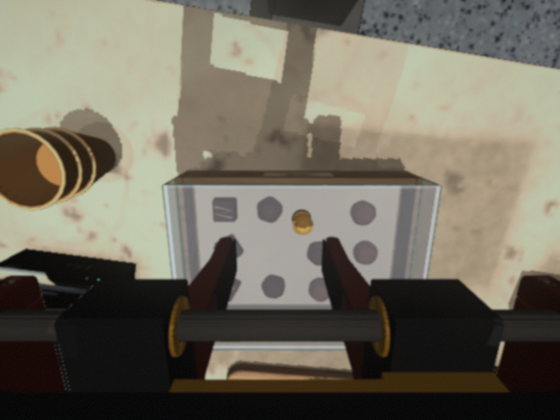

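Knob at (302,222), midway-front on the lid; the stack stands at (45,168). Descending on the knob.

Emit:
{"api": "servo_tool", "payload": {
  "rows": [
    [0,0,0,-0.034,0.094,0.1,50],
    [0,0,0,-0.034,0.094,0.25,50],
    [0,0,0,-0.034,0.094,0.36,50],
    [0,0,0,-0.034,0.094,0.36,50],
    [0,0,0,-0.034,0.094,0.36,50]
  ]
}}

```text
t: 15.3
ee_pos: [503.3, -8.2, 98.5]
orientation: [-0.23, 3.132, -0.0]
ft_force: [0.3, 0.3, -0.1]
width: 50.3
grasp_force: 0.0
```

```bash
python3 - <<'E'
from h import *
R=to([(500.5,-7,84)])
E
```

```text
15.3 [503.3  -8.2  98.5] 50.3
(500.5, -7, 84) frac [0.0129 0.0082 0.0725]
```

Emit:
{"api": "servo_tool", "payload": {
  "rows": [
    [0,0,0,0.012,0.006,0.04,50],
    [0,0,0,0.012,0.006,0.07,50],
    [0,0,0,0.012,0.006,0.07,50],
    [0,0,0,0.012,0.006,0.07,5],
    [0,0,0,0.012,0.006,0.07,5],
    [0,0,0,0.012,0.006,0.07,5],
    [0,0,0,0.012,0.006,0.07,5],
    [0,0,0,0.012,0.006,0.07,5]
  ]
}}

```text
t: 16.3
ee_pos: [500.1, -6.3, 83.8]
orientation: [-0.231, 3.133, 0.001]
ft_force: [-0.5, 4.5, 1.2]
width: 15.2
grasp_force: 30.0
```

```bash
python3 - <<'E'
from h import *
o=ctrl.get_obs(); R=to([]); print(o['ft_force'].round(1),o['grasp_force'],o['moment'])
# rigid arc about hinge, in tool axes; hinge relative to knob in case: +141 x, z 47.5
e=o['ee_pos']; yaw=.148; cx=np.array([np.cos(yaw),np.sin(yaw),0]); cy=np.array([-np.sin(yaw),np.cos(yaw),0])
K=np.array([500.5,-7,89]); H=K+141*cx; H[2]=47.5
for a in np.radians([5,10,15,20,25,30,35,40,43,45,47]):
    A=Ro.from_rotvec(cy*a).as_matrix(); p=H+A@(e-H); print(round(np.degrees(a)),'turn',(R.T@(cy*a)/1.5).round(3),'shift',(R.T@(p-e)/200).round(3))
E
```

```text
16.3 [500.1  -6.3  83.8] 15.2
[-0.5  4.5  1.2] 30.000119908008855 [ 0.98962095  0.04875491 -0.00346622]
5 turn [0.    0.058 0.   ] shift [-0.018  0.    -0.061]
10 turn [0.    0.116 0.   ] shift [-0.042  0.    -0.12 ]
15 turn [0.    0.175 0.   ] shift [-0.071  0.    -0.177]
20 turn [0.    0.233 0.   ] shift [-0.105  0.    -0.231]
25 turn [0.    0.291 0.   ] shift [-0.143  0.    -0.282]
30 turn [0.    0.349 0.   ] shift [-0.185  0.    -0.329]
35 turn [0.    0.407 0.   ] shift [-0.232  0.001 -0.373]
40 turn [0.    0.465 0.   ] shift [-0.282  0.001 -0.412]
43 turn [0.  0.5 0. ] shift [-0.314  0.001 -0.433]
45 turn [0.    0.524 0.   ] shift [-0.335  0.001 -0.447]
47 turn [0.    0.547 0.001] shift [-0.357  0.001 -0.459]
```

Emit:
{"api": "servo_tool", "payload": {
  "rows": [
    [0,0.029,0,-0.008,0,-0.031,5],
    [0,0.058,0,-0.018,0,-0.061,5],
    [0,0.087,0,-0.029,0,-0.091,5],
    [0,0.116,0,-0.042,0,-0.12,5],
    [0,0.146,0,-0.056,0,-0.149,5],
    [0,0.175,0,-0.071,0,-0.177,5],
    [0,0.175,0,-0.071,0,-0.177,5]
  ]
}}

```text
t: 17.18
ee_pos: [513.8, -4.2, 118.8]
orientation: [0.212, -2.87, 0.027]
ft_force: [-2.1, 3.7, -0.9]
width: 15.6
grasp_force: 30.0
```

```bash
cat > lid.py <<'E'
from h import *
o=ctrl.get_obs(); R=to([]); print('F',o['ft_force'].round(1),o['grasp_force'],o['moment'].round(2),o['qpos'].round(2))
e=o['ee_pos']; yaw=.148; cx=np.array([np.cos(yaw),np.sin(yaw),0]); cy=np.array([-np.sin(yaw),np.cos(yaw),0])
H=np.array([500.5,-7,0])+141*cx; H[2]=47.5
v=e-H; r0=np.array([500.1,-6.3,83.8])-H
ang=lambda w:np.degrees(np.arctan2(w[2],-w@cx))
print('lid by tcp',(ang(v)-ang(r0)).round(2),'radius',np.hypot(v@cx,v[2]).round(1),np.hypot(r0@cx,r0[2]).round(1),'tool tilt',np.degrees(np.arctan2(-R[:,2]@cx,-R[2,2])).round(2))
E
python3 lid.py
```

```text
17.175 [513.8  -4.2 118.8] 15.6
F [-2.1  3.7 -0.9] 29.99986232014635 [ 0.79  0.18 -0.17] [-0.01  0.53  1.77 -0.04  1.1  -1.7 ]
lid by tcp 14.81 radius 146.1 145.9 tool tilt 15.13
```

Emit:
{"api": "servo_tool", "payload": {
  "rows": [
    [0,0.029,0,-0.008,0,-0.031,5],
    [0,0.058,0,-0.018,0,-0.061,5],
    [0,0.087,0,-0.029,0,-0.091,5],
    [0,0.116,0,-0.042,0,-0.12,5],
    [0,0.146,0,-0.056,0,-0.149,5],
    [0,0.175,0,-0.071,0,-0.177,5],
    [0,0.175,0,-0.071,0,-0.177,5]
  ]
}}

```text
t: 18.05
ee_pos: [536.1, -1.0, 149.3]
orientation: [0.193, -2.608, 0.051]
ft_force: [-3.3, 3.5, 1.6]
width: 15.4
grasp_force: 30.0
```

Emit:
{"api": "servo_tool", "payload": {
  "rows": [
    [0,0.029,0,-0.008,0,-0.031,5],
    [0,0.058,0,-0.018,0,-0.061,5],
    [0,0.087,0,-0.029,0,-0.091,5],
    [0,0.116,0,-0.042,0,-0.12,5],
    [0,0.146,0,-0.056,0,-0.149,5],
    [0,0.175,0,-0.071,0,-0.177,5],
    [0,0.175,0,-0.071,0,-0.177,5],
    [0,0.175,0,-0.071,0,-0.177,5],
    [0,0.175,0,-0.071,0,-0.177,5]
  ]
}}

```text
t: 19.18
ee_pos: [565.7, 3.4, 173.1]
orientation: [0.174, -2.348, 0.071]
ft_force: [-2.6, 3.6, 2.5]
width: 15.7
grasp_force: 30.0
```

```bash
python3 lid.py; python3 - <<'E'
from h import *
im,d,ci=look('side'); a=cv2.resize(im[165:290,170:340,::-1],None,fx=4,fy=4,interpolation=cv2.INTER_CUBIC); cv2.imwrite('pics/end.png',a)
im,d,ci=look('top'); P=cloud(d,ci)
print('C',rim(P,(488,-227),100,8))
E
```

```text
19.175 [565.7   3.4 173.1] 15.7
F [-2.6  3.6  2.5] 30.000029993407225 [ 0.48  0.39 -0.53] [ 0.03  0.8   1.3  -0.09  1.82 -1.68]
lid by tcp 44.77 radius 146.3 145.9 tool tilt 45.14
C (array([ 484.4, -223.3]), 50, np.float64(29.2), np.float64(101.0))
```

View pics/end.png

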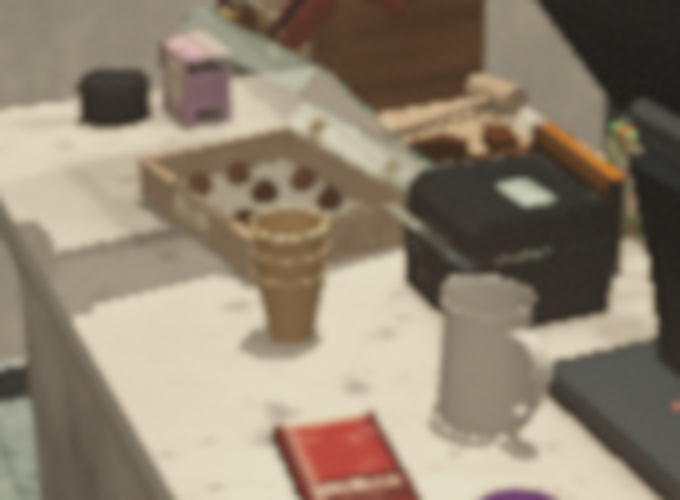

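The lid is open at about 45° with its front edge at (200,20)–(330,60), held by the gripper. The neat stack of three is at (290,270), and the other things are where they were.

```bash
python3 -c "
from workcell import ctrl
print(ctrl.close_job())"
```

```text
the job is handed in; nothing more can be done
None
```

I nested both lid cups upright in the counter cup, making a stack of three, then raised the lid to about 45° and handed the job in at about 19 s of the 61 s with the gripper still holding it; no verdict came back.

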